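# Charge the forge and give it a blast

### The arm

A 6-joint arm with a two-finger parallel gripper is mounted at the origin on the work surface. World frame = base frame: x ahead of the robot, y to its left, z up, the work surface at z = 0. Lengths are in m, angles in rad, forces in N, time in s.
With the tool pointing down it reaches from about 0.375 to 0.975 m from the base axis. Payload 3.8 kg.
Tool frame: the origin (TCP) lies midway between the tips of the shut fingers; the grasp point (between the pads) lies 19 mm behind it; z points along the fingers, y is the direction in which the jaws open and shut (so a half turn about z gives the same grasp; the last joint's range is limited). The gripper opens to 85 mm and grips with 20 to 120 N. Pads are 22 mm wide; open, the fingers measure 114 mm over their backs; the gripper's body (76 mm by 85 mm) begins 54 mm behind the grasp point. The pads swing forward as they close: fully open they stand 13 mm farther back than shut.
Start: joints at [1.148, 0.264, 1.604, -0, 1.274, -0.037], TCP at [0.254, 0.625, 0.231] pointing down, gripper open.
Joint ranges: [-2.63, 2.63], [-0.94, 2.18], [0.31, 2.57], [-1.31, 4.45], [0, 2.66], [-2.55, 2.55]. Speed limits (rad/s): [2.57, 2.57, 3.14, 3.14, 3.14, 3.14].

### API

Orientations are given as a rotation vector (axis times angle).
In Python, from workcell import bot gives the robot as it stands.
- The arm moves only by the tool drive_tool, never from a script. Its argument "deltas" is a list of rows, each an object with "hand": the opening, from 0 (shut) to 1 (fully open); "offset": the shift along the world's x, y, z in cm, a list of three; "angular": the turn, a rotation vector about the world's x, y, z in degrees, a list of three. A call has 1 to 8 rows; each row is the pose to reach, as a shift and turn from the pose commanded when the call began; what a row does not reach only later rows make up. A row lasts 1/8 s, in which the tool goes at most 62.5 mm and 10.7 degrees, less where a joint would pass 70% of its speed; a pose out of reach is approached as far as the arm can. A call with a gripper value outside its range is refused whole. The fingers move at their own pace and stop on an object; "force" is the grip in N (left out, the last holds). Time passes only in rows, so rows that repeat a pose let the fingers close. It gives the time, the measured TCP pose, the force and the opening at its end, in the units of the state.
- bot.read_state(): the state, without advancing time (a new reading comes with each control period).
- bot.read_camera(name): name is "side" or "top"; returns a dict with "frame" (480x640x3 uint8, blue, green, red), "mtx" (3x3 intrinsics, pixels), "R" (3x3) and "t" (3): a world point X has camera coordinates R X + t. Camera axes: x right, y down, z forward; pixel columns grow to the right and rows downward; lengths in m; the calibration is good to about 2 mm. A picture is of the moment at which its call begins. There is no depth.
- bot.finish_job(): hands the job in, once; it reports no verdict.
The state is a dict: "time": time; "q": joint angles; "joint_vel": joint speeds; "joint_torque": joint torques, N m; "tool_pos": TCP position; "tcp_rot": TCP orientation; "wrist_force": force on the tool from outside, world axes, zero at the start; "torque": the same for the moment, N m; "width": opening from 0.0 (shut) to 1.0 (fully open).
Only numpy, scipy, OpenCV 4.12 (cv2) and the standard library are available. Lean on these libraries where they do the work, as an engineer would, in place of code of your own. Each camera call takes 0.05 s, during which the arm holds its last target. There are 200 camera calls.

### The job

Using the hand scoop, scoop up coke from the fuel bay and tip at least three lumps into the forge's fire pot, without touching coke with the fingers; leave no lump lying about: each must end in the pot or still in the bay. Then give the fire a blast: pull the air slide's tab out to its stop, hold it there for about a second and let it spring fully home. Finish with the empty scoop lying flat on the open bench, and leave the hammer, tin and chisel alone.

Things in the scene. Friction and masses are not known exactly. Their poses are not given: they have to be found in the camera images.
- scoop: hand scoop: sheet-metal pan, level wooden handle behind it, 170 g. Origin: centre of the pan's underside; x points to the open nose, z up. Pan x -50 to +55, 112 wide outside, 106 inside; floor 3 thick, a wedge over the last 15; side walls 46 high at the back, 14 at x = +40, none past +50; back wall 48 high. Handle x -55 to -166, 22 wide, z 54 to 80. It rests flat on the pan.
- scoop_grip (a point): on the scoop's handle, 85 mm behind the scoop's origin and 67 mm above the underside: a good place to hold, 22 mm wide across y
- scoop_nose (a point): middle of the scoop's leading edge, at underside height, 55 mm ahead of the scoop's origin
- scoop_pan (a point): inside the pan, 15 mm above the underside at the scoop's origin
- fuel_bay: fuel bay, fixed: three steel kerb walls, 45 high, 6 thick, on the bench, open at front and top. Origin on the bench in the middle of its floor; x points from the open front (x = -75) to the back wall (inner face x = +75); inside y -75 to +75. The floor is the bench (z = 0) under paper-thin zinc sheet.
- forge: bench forge, fixed: base plate 190 x 190 x 10, on it a round open iron fire pot; behind it (+x) the blast pipe with gate housing and blower. Origin under the pot's axis at bench height. Gate housing 24 x 80 x 95 high, centred at x = 125; pipe 44 across, axis 45 high; blower 185 high, from x = 205.
- pot_floor (a point): centre of the fire pot's inner floor, 25 mm above the bench; the floor is about 62 in radius
- pot_mouth (a point): centre of the fire pot's mouth at rim height, 85 mm above the bench; inner radius 75, outer 85
- air_slide (a joint): air slide of the blast pipe (m): 0 fully home, 0.045 out against its stop; it moves out along +y of the forge and a spring (about 2 N home, 6 N at the stop) pulls it home when let go
- slide_tab (a point): upright steel pull tab on the end of the air slide's rod: plate 10 thick (along forge y, the way it slides), 36 wide, from 45 to 105 above the bench. The point is 88 above the bench, mid-plate; it moves with the slide. Home, the tab stands 55 clear of the gate housing; the rod joining them is 12 thick, 52 above the bench.
- lump1: one of six loose dark grey lumps of coke in the fuel bay, irregular, about 24 to 30 mm, 18 g; origin at its middle
- lump2: one of six loose dark grey lumps of coke in the fuel bay, irregular, about 24 to 30 mm, 18 g; origin at its middle
- lump3: one of six loose dark grey lumps of coke in the fuel bay, irregular, about 24 to 30 mm, 18 g; origin at its middle
- lump4: one of six loose dark grey lumps of coke in the fuel bay, irregular, about 24 to 30 mm, 18 g; origin at its middle
- lump5: one of six loose dark grey lumps of coke in the fuel bay, irregular, about 24 to 30 mm, 18 g; origin at its middle
- lump6: one of six loose dark grey lumps of coke in the fuel bay, irregular, about 24 to 30 mm, 18 g; origin at its middle
- hammer: bystander: hammer with wooden handle lying on the bench, 270 long; origin under its middle
- flux_tin: bystander: plain steel tin, 66 across, 85 high; origin centre of its underside
- chisel: bystander: iron cold chisel lying on the bench, 180 long; origin under its middle

How it is judged:
On the way, in this order (a step that is already met when the one before it is completed fails the run):
1. the scoop is lifted clear of the bay with coke in it (height (world z) of scoop_pan above 0.08 m and distance between any of lump1, lump2, lump3, lump4, lump5, lump6 and scoop_pan below 0.075 m), for 0.2 s.
2. at least three lumps are in the fire pot ((distance between each of lump1, lump2, lump3 and pot_floor below 0.085 m or distance between each of lump1, lump2, lump4 and pot_floor below 0.085 m or distance between each of lump1, lump2, lump5 and pot_floor below 0.085 m or distance between each of lump1, lump2, lump6 and pot_floor below 0.085 m or distance between each of lump1, lump3, lump4 and pot_floor below 0.085 m or distance between each of lump1, lump3, lump5 and pot_floor below 0.085 m or distance between each of lump1, lump3, lump6 and pot_floor below 0.085 m or distance between each of lump1, lump4, lump5 and pot_floor below 0.085 m or distance between each of lump1, lump4, lump6 and pot_floor below 0.085 m or distance between each of lump1, lump5, lump6 and pot_floor below 0.085 m or distance between each of lump2, lump3, lump4 and pot_floor below 0.085 m or distance between each of lump2, lump3, lump5 and pot_floor below 0.085 m or distance between each of lump2, lump3, lump6 and pot_floor below 0.085 m or distance between each of lump2, lump4, lump5 and pot_floor below 0.085 m or distance between each of lump2, lump4, lump6 and pot_floor below 0.085 m or distance between each of lump2, lump5, lump6 and pot_floor below 0.085 m or distance between each of lump3, lump4, lump5 and pot_floor below 0.085 m or distance between each of lump3, lump4, lump6 and pot_floor below 0.085 m or distance between each of lump3, lump5, lump6 and pot_floor below 0.085 m or distance between each of lump4, lump5, lump6 and pot_floor below 0.085 m)), for 0.2 s.
3. the air slide is held out at its stop (value of joint air_slide above 0.041 m), for 0.6 s.
At the end, for the whole second after the job is handed in: At least three lumps are in the fire pot (within 85 mm of its floor's middle), every other is between the bay's walls (to 10 mm), the air slide is home (under 5 mm), and the empty scoop lies still and flat on the bench (under 12 mm high, tilt under 0.15 rad, no lump within 55 mm of its pan) ((distance between each of lump1, lump2, lump3 and pot_floor below 0.085 m or distance between each of lump1, lump2, lump4 and pot_floor below 0.085 m or distance between each of lump1, lump2, lump5 and pot_floor below 0.085 m or distance between each of lump1, lump2, lump6 and pot_floor below 0.085 m or distance between each of lump1, lump3, lump4 and pot_floor below 0.085 m or distance between each of lump1, lump3, lump5 and pot_floor below 0.085 m or distance between each of lump1, lump3, lump6 and pot_floor below 0.085 m or distance between each of lump1, lump4, lump5 and pot_floor below 0.085 m or distance between each of lump1, lump4, lump6 and pot_floor below 0.085 m or distance between each of lump1, lump5, lump6 and pot_floor below 0.085 m or distance between each of lump2, lump3, lump4 and pot_floor below 0.085 m or distance between each of lump2, lump3, lump5 and pot_floor below 0.085 m or distance between each of lump2, lump3, lump6 and pot_floor below 0.085 m or distance between each of lump2, lump4, lump5 and pot_floor below 0.085 m or distance between each of lump2, lump4, lump6 and pot_floor below 0.085 m or distance between each of lump2, lump5, lump6 and pot_floor below 0.085 m or distance between each of lump3, lump4, lump5 and pot_floor below 0.085 m or distance between each of lump3, lump4, lump6 and pot_floor below 0.085 m or distance between each of lump3, lump5, lump6 and pot_floor below 0.085 m or distance between each of lump4, lump5, lump6 and pot_floor below 0.085 m) and (distance between lump1 and pot_floor below 0.085 m or (x of lump1 in the frame of fuel_bay between -0.085 and 0.085 m and y of lump1 in the frame of fuel_bay between -0.085 and 0.085 m)) and (distance between lump2 and pot_floor below 0.085 m or (x of lump2 in the frame of fuel_bay between -0.085 and 0.085 m and y of lump2 in the frame of fuel_bay between -0.085 and 0.085 m)) and (distance between lump3 and pot_floor below 0.085 m or (x of lump3 in the frame of fuel_bay between -0.085 and 0.085 m and y of lump3 in the frame of fuel_bay between -0.085 and 0.085 m)) and (distance between lump4 and pot_floor below 0.085 m or (x of lump4 in the frame of fuel_bay between -0.085 and 0.085 m and y of lump4 in the frame of fuel_bay between -0.085 and 0.085 m)) and (distance between lump5 and pot_floor below 0.085 m or (x of lump5 in the frame of fuel_bay between -0.085 and 0.085 m and y of lump5 in the frame of fuel_bay between -0.085 and 0.085 m)) and (distance between lump6 and pot_floor below 0.085 m or (x of lump6 in the frame of fuel_bay between -0.085 and 0.085 m and y of lump6 in the frame of fuel_bay between -0.085 and 0.085 m)) and value of joint air_slide below 0.005 m and height (world z) of scoop below 0.012 m and angle between scoop's own z axis and vertical below 0.15 rad and linear speed of scoop below 0.02 m/s and distance between each of lump1, lump2, lump3, lump4, lump5, lump6 and scoop_pan above 0.055 m); the robot touches nothing.
It fails at once if the fingers touch a lump of coke (contact force between any of lump1, lump2, lump3, lump4, lump5, lump6 and the fingers above 0.5 N).
It fails at once if a bystander is moved by more than 20 mm (distance of any of hammer, flux_tin, chisel from where it was at the start of the episode above 0.02 m).
It also fails if it takes over 72 s, if anything falls off the work surface, if the arm or the gripper's body presses on something with over 40 N, if the wrist force passes 120 N, or if a joint passes its speed limit or range.

## Working session

There is one attempt and no reset: what is moved stays moved. The work goes in short steps, Python scripts to look and compute and a tool call to move; the robot and the scene stay as the last step left them, time stands still between calls to the robot, and variables do not carry over. Pictures are saved under pics/ and viewed, about 8 in all and at most 12, crops included, and the job is handed in when it is done.

Besides the shell and the picture viewer there is one more tool, called after "Call:" in YAML: its name, and indented under it one key for each argument. drive_tool: Moves the arm, as the interface text tells. Its arguments: {"type":"object","properties":{"deltas":{"type":"array"},"force":{"type":"number"}},"required":["deltas"]}

```bash
mkdir -p pics
cat > h.py <<'E'
import numpy as np, cv2
from workcell import bot
def snap(n,f=None):
    c=bot.read_camera(n)
    if f: cv2.imwrite('pics/'+f,c['frame'])
    return c
def ray(c,u,v,z):
    d=c['R'].T@np.linalg.inv(c['mtx'])@np.array([u,v,1.]); o=-c['R'].T@c['t']
    return o+d*(z-o[2])/d[2]
def proj(c,X):
    p=c['mtx']@(c['R']@np.array(X,float)+c['t']); return p[:2]/p[2]
E
python3 - <<'E'
from h import *
import pickle
for n in('top','side'):
    c=snap(n,n+'0.png'); pickle.dump(c,open(n+'0.pkl','wb'))
    print(n,(-c['R'].T@c['t']).round(3),c['R'][2].round(2),c['mtx'][0,0])
print(bot.read_state())
E
```

```text
top [0.285 0.044 1.51 ] [ 0.18 -0.   -0.98] 570.522044399684
side [-0.043 -0.691  0.752] [ 0.5   0.64 -0.58] 443.5757331172608
{'time': 0.1, 'q': array([ 1.14810495e+00,  2.64691223e-01,  1.60525622e+00,  9.20697131e-06,
        1.27369850e+00, -3.68850397e-02]), 'joint_vel': array([ 0.00111874, -0.00162868, -0.0031479 ,  0.00069494,  0.00029824,
        0.00130043]), 'joint_torque': array([ 6.66753986e-04, -5.16705179e+01, -3.68591201e+01,  3.32913055e-05,
        6.22758118e-03, -6.07726520e-05]), 'tool_pos': array([0.25372199, 0.62477878, 0.23006735]), 'tcp_rot': array([-0.60218421, -3.08285202,  0.0031369 ]), 'wrist_force': array([-0.4768445 , -0.66836108,  0.6034942 ]), 'torque': array([-0.00498946,  0.0094472 , -0.02036537]), 'width': 1.0025243906507735}
```

View pics/top0.png

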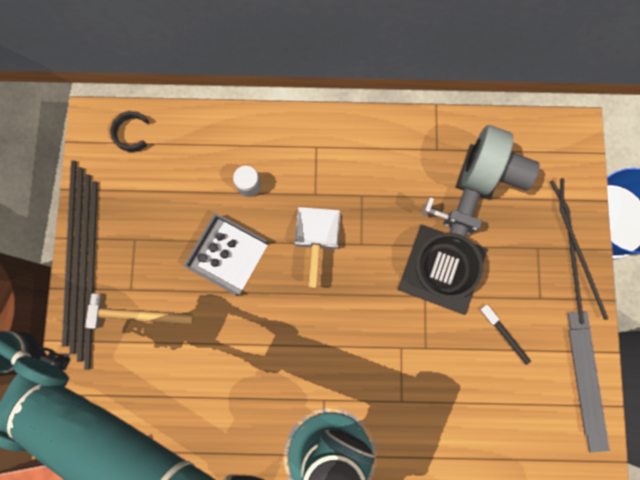

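View pics/side0.png

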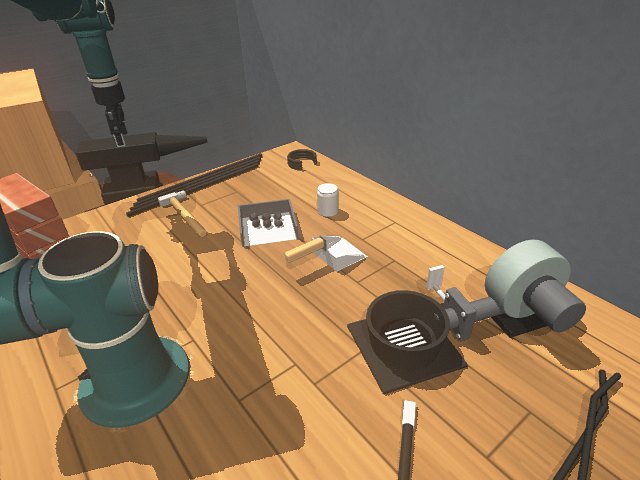

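Run:
```python
from h import *
import pickle
c=pickle.load(open('top0.pkl','rb'));f=c['frame']
a=cv2.resize(f[200:310,175:355],None,fx=4.4,fy=4.4,interpolation=cv2.INTER_CUBIC)
cv2.imwrite('pics/a.png',a[:, :800])
b=cv2.resize(f[175:325,390:550],None,fx=4,fy=4,interpolation=cv2.INTER_CUBIC)
cv2.imwrite('pics/b.png',b)
```

```text
(no output)
```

View pics/a.png

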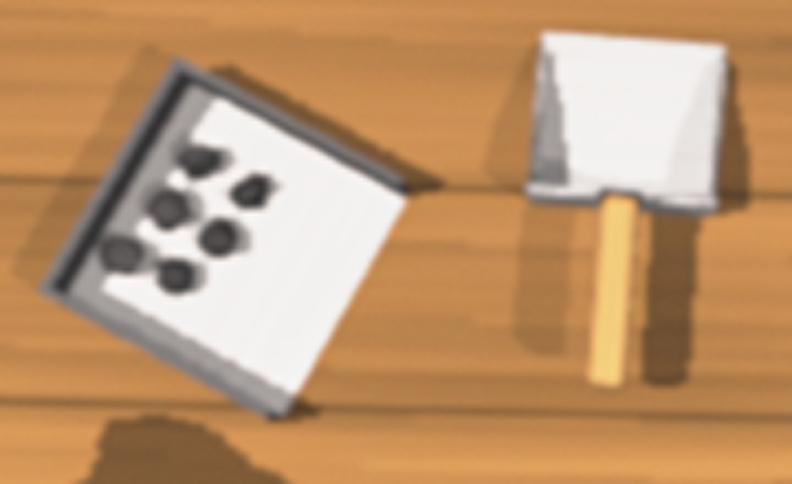

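View pics/b.png

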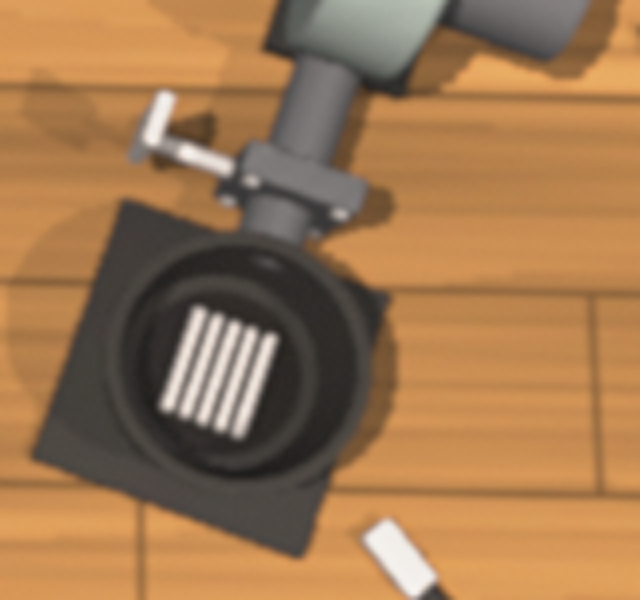

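Run:
```python
from h import *
import pickle
c=pickle.load(open('top0.pkl','rb'))
A=lambda x,y,z:ray(c,175+x/4.4-.4,200+y/4.4-.4,z)[:2]
B=lambda x,y,z:ray(c,390+x/4-.4,175+y/4-.4,z)[:2]
ang=lambda d:np.degrees(np.arctan2(d[1],d[0])).round(1)
f1,f2=A(408,195,0),A(288,395,0)
b1,b2=A(180,60,.045),A(45,290,.045)
print('bay front',f1,f2,np.linalg.norm(f1-f2),'back',b1,b2,np.linalg.norm(b1-b2))
print(' ax',ang((b1+b2)/2-(f1+f2)/2),ang(b1-b2)+90,ang(f1-f2)+90, np.linalg.norm((b1+b2-f1-f2)/2))
n1,n2=A(545,35,.0),A(725,45,.0);h0,h1=A(622,197,.08),A(607,385,.08)
print('scoop',n1,n2,np.linalg.norm(n1-n2),h0,h1,np.linalg.norm(h0-h1),ang(h0-h1),ang(n1-n2)-90,ang((n1+n2)/2-h1),np.linalg.norm((n1+n2)/2-h1))
q=[B(*p,.01) for p in((125,200),(388,295),(302,557),(35,458))]
print('forge',sum(q)/4,[np.linalg.norm(q[i]-q[i-1]).round(3) for i in range(4)],ang(q[0]-q[3]),ang(q[1]-q[2]),ang(q[0]-q[1])-90)
print('mouth',B(242,362,.085),B(108,362,.085)-B(378,362,.085))
t=[B(165,93,.105),B(147,142,.105)];print('tab',t,np.linalg.norm(t[0]-t[1]))
for p in((200,160),(252,190),(170,208),(218,237),(123,253),(177,274)): print(A(*p,.013).round(3))
```

```text
bay front [0.53862637 0.17662648] [0.41521473 0.24431707] 0.14075670505534957 back [0.60990887 0.31174581] [0.46996303 0.38372569] 0.15737198545501674
 ax 65.3 62.8 61.3 0.1510375457507779
scoop [0.64052915 0.0957399 ] [ 0.63659928 -0.01543314] 0.11124247989623012 [0.52665149 0.04601891] [0.4178191  0.05229393] 0.10901314818919829 -3.3 -2.0 -3.1 0.22107871982929728
forge [ 0.48057964 -0.29093963] [np.float64(0.185), np.float64(0.185), np.float64(0.185), np.float64(0.184)] -19.3 -19.5 -19.200000000000003
mouth [ 0.48006406 -0.29294267] [-0.00359936  0.17018864]
tab [array([ 0.64831838, -0.24293973]), array([ 0.61618867, -0.23108151])] 0.03424814327261025
[0.555 0.302]
[0.537 0.27 ]
[0.525 0.319]
[0.508 0.289]
[0.497 0.346]
[0.485 0.312]
```

Call:
drive_tool:
  deltas:
    - {"hand": 1, "offset": [12, -29, 0], "angular": [0, 0, -80]}
    - {"hand": 1, "offset": [12, -29, 0], "angular": [0, 0, -80]}
    - {"hand": 1, "offset": [12, -29, 0], "angular": [0, 0, -80]}
    - {"hand": 1, "offset": [12, -29, 0], "angular": [0, 0, -80]}
    - {"hand": 1, "offset": [12, -29, 0], "angular": [0, 0, -80]}
    - {"hand": 1, "offset": [12, -29, 0], "angular": [0, 0, -80]}
    - {"hand": 1, "offset": [12, -29, 0], "angular": [0, 0, -80]}
    - {"hand": 1, "offset": [12, -29, 0], "angular": [0, 0, -80]}
  force: 110

```text
time: 1.1
tool_pos: [0.3739, 0.3347, 0.2308]
tcp_rot: [-2.448, -1.969, 0.001]
wrist_force: [-0.2, 0.4, 0.6]
width: 1.0
```

Call:
drive_tool:
  deltas:
    - {"hand": 1, "offset": [12.5, -28.7, -9], "angular": [0, 0, -81]}
    - {"hand": 1, "offset": [12.5, -28.7, -9], "angular": [0, 0, -81]}
    - {"hand": 1, "offset": [12.5, -28.7, -9], "angular": [0, 0, -81]}
    - {"hand": 1, "offset": [12.5, -28.7, -9], "angular": [0, 0, -81]}
    - {"hand": 1, "offset": [12.5, -28.7, -9], "angular": [0, 0, -81]}
    - {"hand": 1, "offset": [12.5, -28.7, -9], "angular": [0, 0, -81]}
    - {"hand": 1, "offset": [12.5, -28.7, -9], "angular": [0, 0, -81]}
    - {"hand": 1, "offset": [12.5, -28.7, -9], "angular": [0, 0, -81]}

```text
time: 2.1
tool_pos: [0.4985, 0.0477, 0.1406]
tcp_rot: [3.14, -0.093, -0.002]
wrist_force: [-0.4, 1.1, 0.1]
width: 1.001
```

Call:
drive_tool:
  deltas:
    - {"hand": 1, "offset": [0, 0, -4], "angular": [0, 0, 0]}
    - {"hand": 1, "offset": [0, 0, -7], "angular": [0, 0, 0]}
    - {"hand": 1, "offset": [0, 0, -9.5], "angular": [0, 0, 0]}
    - {"hand": 1, "offset": [0, 0, -9.5], "angular": [0, 0, 0]}
    - {"hand": 0, "offset": [0, 0, -9.5], "angular": [0, 0, 0]}
    - {"hand": 0, "offset": [0, 0, -9.5], "angular": [0, 0, 0]}
    - {"hand": 0, "offset": [0, 0, -9.5], "angular": [0, 0, 0]}
    - {"hand": 0, "offset": [0, 0, -9.5], "angular": [0, 0, 0]}

```text
time: 3.1
tool_pos: [0.4997, 0.0484, 0.0474]
tcp_rot: [-3.14, 0.085, -0.002]
wrist_force: [-2.6, -0.3, 5.7]
width: 0.24
```

Call:
drive_tool:
  deltas:
    - {"hand": 0, "offset": [0, 0, 0], "angular": [0, 0, 0]}
    - {"hand": 0, "offset": [0, 0, 0], "angular": [0, 0, 0]}
    - {"hand": 0, "offset": [0, 0, 4], "angular": [0, 0, 0]}
    - {"hand": 0, "offset": [0, 0, 8], "angular": [0, 0, 0]}
    - {"hand": 0, "offset": [0, 0, 12], "angular": [0, 0, 0]}
    - {"hand": 0, "offset": [0, 0, 12], "angular": [0, 0, 0]}

```text
time: 3.85
tool_pos: [0.5018, 0.0485, 0.1701]
tcp_rot: [-3.14, 0.085, -0.012]
wrist_force: [-0.2, -0.3, -1.5]
width: 0.242
```

Run:
```python
from h import *
s=bot.read_state();print(s['tool_pos'],s['tcp_rot'],s['wrist_force'],s['torque'],s['width'],s['q'].round(2))
a=snap('side')['frame'];b=snap('top')['frame']
cv2.imwrite('pics/c.png',np.hstack([a[60:360,200:520],b[130:430,150:470]]))
```

```text
[0.50182912 0.04852144 0.17011144] [-3.13981861  0.0851243  -0.01222024] [-0.19661166 -0.25043693 -1.5097556 ] [0.0206235  0.06664536 0.00405676] 0.242176002002956 [ 0.05 -0.02  2.04  0.    1.12  1.67]
```

View pics/c.png

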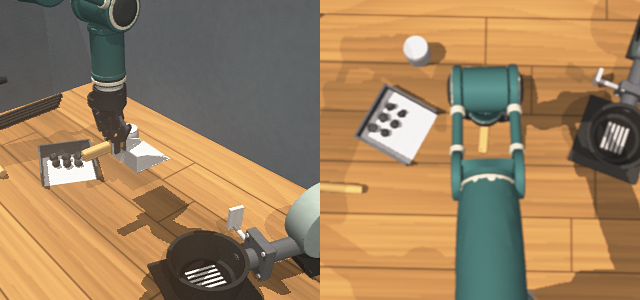

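Call:
drive_tool:
  deltas:
    - {"hand": 0, "offset": [-2, 1.5, 0], "angular": [0, 0, 10]}
    - {"hand": 0, "offset": [-4, 3, 0], "angular": [0, 0, 20]}
    - {"hand": 0, "offset": [-6, 4.5, 0], "angular": [0, 0, 30]}
    - {"hand": 0, "offset": [-8.7, 6.4, 0], "angular": [0, 0, 40]}
    - {"hand": 0, "offset": [-8.7, 6.4, 0], "angular": [0, 0, 50]}
    - {"hand": 0, "offset": [-8.7, 6.4, 0], "angular": [0, 0, 60]}
    - {"hand": 0, "offset": [-8.7, 6.4, 0], "angular": [0, 0, 65.5]}
    - {"hand": 0, "offset": [-8.7, 6.4, 0], "angular": [0, 0, 65.5]}

```text
time: 4.95
tool_pos: [0.4103, 0.112, 0.1641]
tcp_rot: [-2.687, -1.625, 0.006]
wrist_force: [0.1, 0.4, -1.9]
width: 0.244
```

Call:
drive_tool:
  deltas:
    - {"hand": 0, "offset": [0, 0, -4], "angular": [0, 0, 0]}
    - {"hand": 0, "offset": [0, 0, -7], "angular": [0, 0, 0]}
    - {"hand": 0, "offset": [0, 0, -7], "angular": [0, 0, 0]}
    - {"hand": 0, "offset": [0, 0, -7], "angular": [0, 0, 0]}

```text
time: 5.45
tool_pos: [0.4122, 0.1124, 0.0966]
tcp_rot: [-2.688, -1.626, 0.0]
wrist_force: [0.9, 0.3, -1.4]
width: 0.24
```

Run:
```python
from h import *
import pickle
s=bot.read_state();print(s['tool_pos'],s['tcp_rot'],s['wrist_force'],s['q'].round(2))
A=snap('side');a=A['frame'];b=snap('top')['frame'];pickle.dump(A,open('s1.pkl','wb'))
k=lambda f:cv2.resize(f,None,fx=3,fy=3,interpolation=cv2.INTER_CUBIC)
cv2.imwrite('pics/d.png',np.hstack([k(a[165:285,215:345]),k(b[190:310,170:300])]))
```

```text
[0.41223008 0.11240483 0.0966208 ] [-2.68793601e+00 -1.62618222e+00  9.79925333e-05] [ 0.94014069  0.34210002 -1.3999769 ] [ 0.21 -0.08  2.25 -0.    0.98  0.69]
```

View pics/d.png

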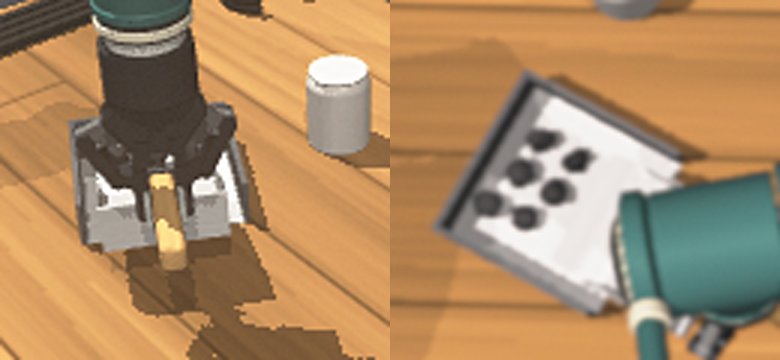

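Call:
drive_tool:
  deltas:
    - {"hand": 0, "offset": [0, 0, -2.5], "angular": [0, 0, 0]}
    - {"hand": 0, "offset": [0, 0, -4], "angular": [0, 0, 0]}
    - {"hand": 0, "offset": [0, 0, -5], "angular": [0, 0, 0]}
    - {"hand": 0, "offset": [0, 0, -5], "angular": [0, 0, 0]}
    - {"hand": 0, "offset": [0, 0, -5], "angular": [0, 0, 0]}

```text
time: 6.18
tool_pos: [0.4132, 0.1125, 0.0474]
tcp_rot: [2.687, 1.627, 0.003]
wrist_force: [-1.5, -1.7, 5.3]
width: 0.241
```

Call:
drive_tool:
  deltas:
    - {"hand": 0, "offset": [0.7, 1.3, 0], "angular": [0, 0, 0]}
    - {"hand": 0, "offset": [1.4, 2.65, 0], "angular": [0, 0, 0]}
    - {"hand": 0, "offset": [2.1, 4.0, 0], "angular": [0, 0, 0]}
    - {"hand": 0, "offset": [2.8, 5.3, 0], "angular": [0, 0, 0]}
    - {"hand": 0, "offset": [3.5, 6.65, 0], "angular": [0, 0, 0]}
    - {"hand": 0, "offset": [4.2, 8.0, 0], "angular": [0, 0, 0]}
    - {"hand": 0, "offset": [4.9, 9.3, 0], "angular": [0, 0, 0]}
    - {"hand": 0, "offset": [5.3, 10.1, 0], "angular": [0, 0, 0]}

```text
time: 7.18
tool_pos: [0.4656, 0.2129, 0.0475]
tcp_rot: [2.685, 1.628, -0.002]
wrist_force: [-4.5, -8.4, 11.7]
width: 0.242
```

Run:
```python
from h import *
s=bot.read_state();print(s['tool_pos'],s['tcp_rot'],s['wrist_force'],s['torque'])
a=snap('side')['frame'];b=snap('top')['frame']
k=lambda f:cv2.resize(f,None,fx=3,fy=3,interpolation=cv2.INTER_CUBIC)
cv2.imwrite('pics/e.png',np.hstack([k(a[165:285,215:345]),k(b[190:310,170:300])]))
```

```text
[0.46559757 0.21292914 0.04745016] [ 2.68515480e+00  1.62765251e+00 -1.52677645e-03] [-4.54749796 -8.40398687 11.7170233 ] [-1.08712985  0.4969489  -0.10698822]
```

View pics/e.png

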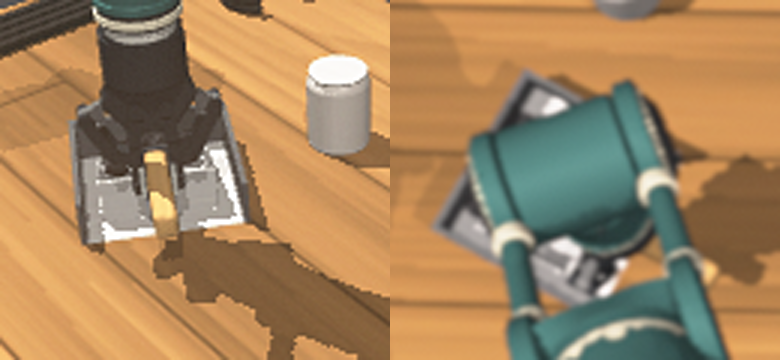

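Call:
drive_tool:
  deltas:
    - {"hand": 0, "offset": [0.2, 0.35, 0], "angular": [0, 0, 0]}
    - {"hand": 0, "offset": [0.4, 0.7, 0], "angular": [0, 0, 0]}
    - {"hand": 0, "offset": [0.4, 0.7, 0], "angular": [0, 0, 0]}
    - {"hand": 0, "offset": [0.2, 0.35, -0.2], "angular": [4.4, -2.3, 0]}
    - {"hand": 0, "offset": [0, 0, -0.4], "angular": [8.85, -4.65, 0]}
    - {"hand": 0, "offset": [-0.15, -0.25, -0.6], "angular": [13.3, -7, 0]}
    - {"hand": 0, "offset": [-0.3, -0.5, -0.7], "angular": [17.7, -9.3, 0]}
    - {"hand": 0, "offset": [-0.3, -0.5, -0.7], "angular": [17.7, -9.3, 0]}

```text
time: 8.28
tool_pos: [0.4598, 0.2069, 0.0377]
tcp_rot: [-2.508, -1.513, -0.437]
wrist_force: [-0.9, -0.2, -2.5]
width: 0.239
```

Call:
drive_tool:
  deltas:
    - {"hand": 0, "offset": [0, 0, 1.5], "angular": [0, 0, 0]}
    - {"hand": 0, "offset": [0, 0, 4], "angular": [0, 0, 0]}
    - {"hand": 0, "offset": [0, 0, 7], "angular": [0, 0, 0]}
    - {"hand": 0, "offset": [0, 0, 10], "angular": [0, 0, 0]}
    - {"hand": 0, "offset": [0, 0, 13], "angular": [0, 0, 0]}
    - {"hand": 0, "offset": [0, 0, 15], "angular": [0, 0, 0]}
    - {"hand": 0, "offset": [0, 0, 15], "angular": [0, 0, 0]}
    - {"hand": 0, "offset": [0, 0, 15], "angular": [0, 0, 0]}

```text
time: 9.28
tool_pos: [0.4617, 0.2085, 0.1891]
tcp_rot: [-2.505, -1.518, -0.441]
wrist_force: [-1.2, 1.0, -3.1]
width: 0.242
```

Run:
```python
from h import *
from scipy.spatial.transform import Rotation as R
s=bot.read_state();print(s['tool_pos'],s['tcp_rot'],s['wrist_force'],s['torque'],R.from_rotvec(s['tcp_rot']).as_matrix()[:,2],s['q'].round(2))
a=snap('side')['frame'];b=snap('top')['frame']
k=lambda f:cv2.resize(f,None,fx=2.4,fy=2.4,interpolation=cv2.INTER_CUBIC)
cv2.imwrite('pics/f.png',np.hstack([k(a[115:285,200:350]),k(b[160:330,160:320])]))
```

```text
[0.46173429 0.2085483  0.18913699] [-2.50535501 -1.5184914  -0.44088544] [-1.24590947  1.0216889  -3.05537836] [-0.46168098  0.26485846  0.00910494] [ 0.15843277  0.30189478 -0.94008436] [ 0.19 -0.19  2.19  0.34  0.94  0.5 ]
```

View pics/f.png

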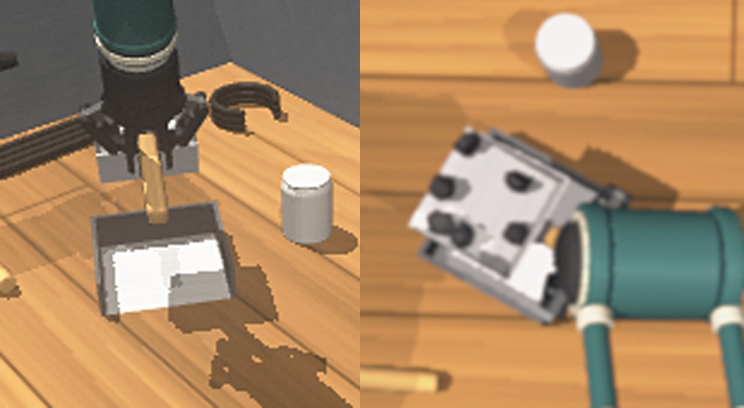

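Call:
drive_tool:
  deltas:
    - {"hand": 0, "offset": [0.2, 0.4, 0], "angular": [2.65, -1.4, 0]}
    - {"hand": 0, "offset": [0.4, 0.8, 0.2], "angular": [5.3, -2.8, 0]}
    - {"hand": 0, "offset": [0.4, 0.8, 0.4], "angular": [7.95, -4.2, 0]}
    - {"hand": 0, "offset": [0.4, 0.8, 0.6], "angular": [10.6, -5.6, 0]}
    - {"hand": 0, "offset": [0.4, 0.8, 0.8], "angular": [13.3, -7, 0]}
    - {"hand": 0, "offset": [0.4, 0.8, 1], "angular": [13.3, -7, 0]}
    - {"hand": 0, "offset": [0.4, 0.8, 1], "angular": [13.3, -7, 0]}

```text
time: 10.25
tool_pos: [0.4661, 0.2162, 0.199]
tcp_rot: [-2.338, -1.415, -0.737]
wrist_force: [0.4, -0.7, -2.7]
width: 0.248
```

Run:
```python
from h import *
from scipy.spatial.transform import Rotation as R
s=bot.read_state();print(s['tool_pos'],s['tcp_rot'],s['wrist_force'],s['torque'],R.from_rotvec(s['tcp_rot']).as_matrix()[:,2],s['q'].round(2))
a=snap('side')['frame'];b=snap('top')['frame']
k=lambda f:cv2.resize(f,None,fx=2.4,fy=2.4,interpolation=cv2.INTER_CUBIC)
cv2.imwrite('pics/g.png',np.hstack([k(a[115:285,200:350]),k(b[160:330,160:320])]))
```

```text
[0.46605195 0.21622231 0.19900644] [-2.33777977 -1.41486487 -0.73688948] [ 0.39127563 -0.68736124 -2.66217141] [-0.55665575  0.28922876 -0.0011251 ] [ 0.26662373  0.50713544 -0.81958858] [ 0.04 -0.25  2.3   0.7   0.88  0.12]
```

View pics/g.png

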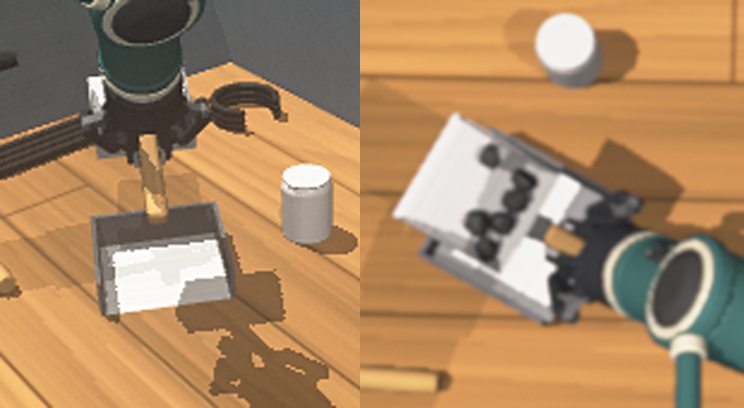

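Call:
drive_tool:
  deltas:
    - {"hand": 0, "offset": [0, 0, 0.5], "angular": [-4, 2.1, 0]}
    - {"hand": 0, "offset": [0, 0, 1], "angular": [-8, 4.2, 0]}
    - {"hand": 0, "offset": [0, 0, 1.5], "angular": [-12, 6.3, 0]}
    - {"hand": 0, "offset": [0, 0, 2], "angular": [-16, 8.4, 0]}
    - {"hand": 0, "offset": [0, 0, 2], "angular": [-16, 8.4, 0]}

```text
time: 10.98
tool_pos: [0.4672, 0.2181, 0.2208]
tcp_rot: [-2.534, -1.54, -0.383]
wrist_force: [-0.3, -0.2, -2.4]
width: 0.24
```

Call:
drive_tool:
  deltas:
    - {"hand": 0, "offset": [0, -1.5, 0], "angular": [0, 0, -3]}
    - {"hand": 0, "offset": [0.2, -4, 0], "angular": [0, 0, -9]}
    - {"hand": 0, "offset": [0.5, -7, 0], "angular": [0, 0, -15]}
    - {"hand": 0, "offset": [0.7, -10, 0], "angular": [0, 0, -21]}
    - {"hand": 0, "offset": [1, -13, 0], "angular": [0, 0, -27]}
    - {"hand": 0, "offset": [1, -16, 0], "angular": [0, 0, -33]}
    - {"hand": 0, "offset": [1, -19, 0], "angular": [0, 0, -39]}
    - {"hand": 0, "offset": [1, -21, 0], "angular": [0, 0, -45]}

```text
time: 11.98
tool_pos: [0.4744, 0.0041, 0.2181]
tcp_rot: [-3.032, -0.452, -0.45]
wrist_force: [0.0, -0.6, -3.2]
width: 0.246
```

Call:
drive_tool:
  deltas:
    - {"hand": 0, "offset": [0, -2, 0], "angular": [0, 0, -6]}
    - {"hand": 0, "offset": [-0.5, -5, 0], "angular": [0, 0, -12]}
    - {"hand": 0, "offset": [-1.5, -8.5, 0], "angular": [0, 0, -18]}
    - {"hand": 0, "offset": [-2.5, -12, 0], "angular": [0, 0, -24]}
    - {"hand": 0, "offset": [-4, -15.5, 0], "angular": [0, 0, -30]}
    - {"hand": 0, "offset": [-5.5, -19, 0], "angular": [0, 0, -36]}
    - {"hand": 0, "offset": [-7, -22, 0], "angular": [0, 0, -42]}
    - {"hand": 0, "offset": [-7.5, -24, 0], "angular": [0, 0, -48]}

```text
time: 12.98
tool_pos: [0.3981, -0.2349, 0.2179]
tcp_rot: [2.921, -0.813, 0.433]
wrist_force: [-0.3, 0.5, -2.2]
width: 0.242
```

Run:
```python
from h import *
from scipy.spatial.transform import Rotation as R
s=bot.read_state();M=R.from_rotvec(s['tcp_rot']).as_matrix()
print(s['time'],s['tool_pos'],s['tcp_rot'],s['wrist_force'],M.round(3),s['q'].round(2))
```

```text
12.975 [ 0.39814038 -0.23490685  0.21789646] [ 2.92138054 -0.81263877  0.43312279] [-0.29282631  0.52026    -2.18260395] [[ 0.82  -0.516  0.248]
 [-0.494 -0.856 -0.15 ]
 [ 0.29  -0.    -0.957]] [-0.6  -0.35  2.25  0.02  0.95  1.5 ]
```

Call:
drive_tool:
  deltas:
    - {"hand": 0, "offset": [-1, 0.4, 0], "angular": [2, 3.4, 0]}
    - {"hand": 0, "offset": [-2, 0.9, 0], "angular": [4.1, 6.8, 0]}
    - {"hand": 0, "offset": [-3, 1.3, -0.5], "angular": [6.2, 10.3, 0]}
    - {"hand": 0, "offset": [-4, 1.7, -1.2], "angular": [8.3, 13.7, 0]}
    - {"hand": 0, "offset": [-4.4, 1.9, -2], "angular": [10.3, 17.1, 0]}
    - {"hand": 0, "offset": [-4.4, 1.9, -2.8], "angular": [13, 21.5, 0]}
    - {"hand": 0, "offset": [-4.4, 1.9, -3.6], "angular": [16.5, 27.4, 0]}
    - {"hand": 0, "offset": [-4.4, 1.9, -3.6], "angular": [16.5, 27.4, 0]}

```text
time: 13.98
tool_pos: [0.3563, -0.215, 0.1812]
tcp_rot: [-2.933, 0.807, 0.39]
wrist_force: [0.0, -0.4, -2.3]
width: 0.242
```

Run:
```python
from h import *
from scipy.spatial.transform import Rotation as R
s=bot.read_state();M=R.from_rotvec(s['tcp_rot']).as_matrix()
print(s['time'],s['tool_pos'],s['wrist_force'],M.round(3),s['q'].round(2))
print('nose',s['tool_pos']+M[:,0]*.139+M[:,2]*.0474)
```

```text
13.975 [ 0.35625061 -0.21498173  0.18118878] [ 0.04370439 -0.4469785  -2.33699986] [[ 0.829 -0.512 -0.223]
 [-0.493 -0.859  0.138]
 [-0.262 -0.004 -0.965]] [-0.59 -0.01  2.03 -0.01  1.39  1.52]
nose [ 0.4609616  -0.27699985  0.09898706]
```

Call:
drive_tool:
  deltas:
    - {"hand": 0, "offset": [0.7, -0.4, 1], "angular": [2.6, 4.3, 0]}
    - {"hand": 0, "offset": [1.4, -0.8, 2], "angular": [5.2, 8.6, 0]}
    - {"hand": 0, "offset": [2.1, -1.3, 2.8], "angular": [7.8, 12.8, 0]}
    - {"hand": 0, "offset": [3, -1.8, 3.6], "angular": [10.3, 17.1, 0]}
    - {"hand": 0, "offset": [3.9, -2.4, 4.4], "angular": [12.9, 21.4, 0]}
    - {"hand": 0, "offset": [4.9, -2.9, 5], "angular": [15.5, 25.7, 0]}
    - {"hand": 0, "offset": [5.9, -3.6, 5.5], "angular": [18.1, 30, 0]}
    - {"hand": 0, "offset": [8, -4.8, 6.2], "angular": [23.3, 38.5, 0]}

```text
time: 14.98
tool_pos: [0.4369, -0.2633, 0.2488]
tcp_rot: [-2.418, 0.665, 1.387]
wrist_force: [0.8, 0.3, -1.3]
width: 0.239
```

Call:
drive_tool:
  deltas:
    - {"hand": 0, "offset": [0, 0, 0], "angular": [0, 0, 0]}
    - {"hand": 0, "offset": [0, 0, 0], "angular": [0, 0, 0]}
    - {"hand": 0, "offset": [0, 0, 0], "angular": [0, 0, 0]}
    - {"hand": 0, "offset": [0, 0, 0], "angular": [0, 0, 0]}

```text
time: 15.48
tool_pos: [0.4368, -0.2625, 0.248]
tcp_rot: [-2.421, 0.664, 1.386]
wrist_force: [-0.0, 0.1, -2.0]
width: 0.24
```

Run:
```python
from h import *
from scipy.spatial.transform import Rotation as R
s=bot.read_state();M=R.from_rotvec(s['tcp_rot']).as_matrix()
print(s['time'],s['tool_pos'],s['wrist_force'],M.round(3),s['q'].round(2))
print('nose',s['tool_pos']+M[:,0]*.139+M[:,2]*.0474)
a=snap('side')['frame'];b=snap('top')['frame']
k=lambda f:cv2.resize(f,None,fx=2.2,fy=2.2,interpolation=cv2.INTER_CUBIC)
cv2.imwrite('pics/i.png',np.hstack([k(a[190:410,310:490]),k(b[130:350,370:550])]))
```

```text
15.475 [ 0.43678608 -0.26254587  0.2480389 ] [-0.01833744  0.14030883 -1.9773492 ] [[ 0.437 -0.514 -0.738]
 [-0.253 -0.858  0.448]
 [-0.863 -0.009 -0.504]] [-0.57  0.62  1.39 -0.03  2.17  1.53]
nose [ 0.46247932 -0.27645821  0.10411508]
```

View pics/i.png

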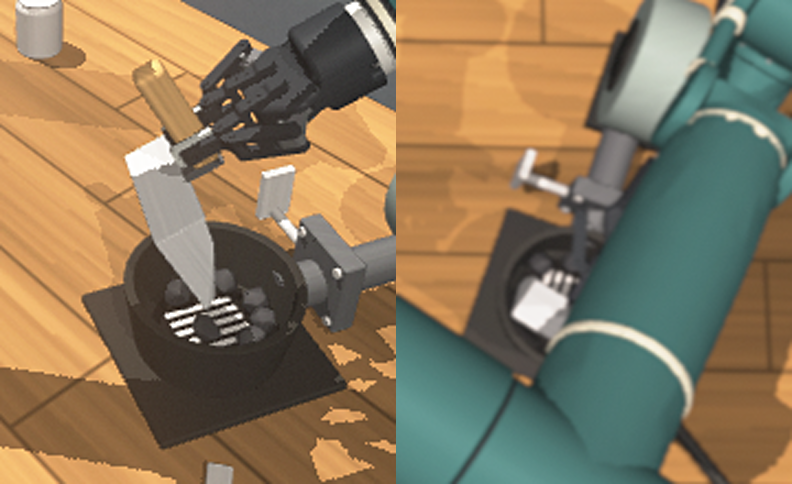

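Call:
drive_tool:
  deltas:
    - {"hand": 0, "offset": [0, 0, 3], "angular": [0, 0, 0]}
    - {"hand": 0, "offset": [0, 0, 6], "angular": [0, 0, 0]}
    - {"hand": 0, "offset": [0, 0, 6], "angular": [-5.1, -8.6, 0]}
    - {"hand": 0, "offset": [0, 1, 6], "angular": [-10.3, -17.2, 0]}
    - {"hand": 0, "offset": [0, 2, 6], "angular": [-15.5, -25.8, 0]}
    - {"hand": 0, "offset": [0, 3, 6], "angular": [-20.7, -34.4, 0]}
    - {"hand": 0, "offset": [0, 4, 6], "angular": [-25.8, -43, 0]}
    - {"hand": 0, "offset": [0, 5, 6], "angular": [-30.9, -51.6, 0]}

```text
time: 16.58
tool_pos: [0.4367, -0.2121, 0.3069]
tcp_rot: [-3.029, 0.825, -0.017]
wrist_force: [0.3, -0.6, -1.9]
width: 0.243
```

Call:
drive_tool:
  deltas:
    - {"hand": 0, "offset": [1, 4, 0], "angular": [0, 0, 5]}
    - {"hand": 0, "offset": [2, 9, -3], "angular": [0, 0, 10]}
    - {"hand": 0, "offset": [3, 14, -6], "angular": [0, 0, 15]}
    - {"hand": 0, "offset": [4, 19, -9], "angular": [0, 0, 20]}
    - {"hand": 0, "offset": [5, 23, -12], "angular": [0, 0, 25]}
    - {"hand": 0, "offset": [6.2, 26, -15], "angular": [0, 0, 28]}
    - {"hand": 0, "offset": [6.2, 26, -18], "angular": [0, 0, 28]}
    - {"hand": 0, "offset": [6.2, 26, -18], "angular": [0, 0, 28]}

```text
time: 17.58
tool_pos: [0.4956, 0.0478, 0.123]
tcp_rot: [-3.136, 0.066, 0.007]
wrist_force: [-0.4, 0.7, -1.2]
width: 0.244
```

Run:
```python
from h import *
from scipy.spatial.transform import Rotation as R
s=bot.read_state();M=R.from_rotvec(s['tcp_rot']).as_matrix()
print(s['time'],s['tool_pos'],s['wrist_force'],M.round(3),s['q'].round(2))
```

```text
17.575 [0.49560119 0.04777565 0.12300451] [-0.43477727  0.6752488  -1.2425196 ] [[ 0.999 -0.042 -0.005]
 [-0.042 -0.999  0.004]
 [-0.005 -0.004 -1.   ]] [0.04 0.03 2.08 0.01 1.03 1.65]
```

Call:
drive_tool:
  deltas:
    - {"hand": 0, "offset": [0, 0, -4], "angular": [0, 0, 0]}
    - {"hand": 0, "offset": [0, 0, -6], "angular": [0, 0, 0]}
    - {"hand": 0, "offset": [0, 0, -7.2], "angular": [0, 0, 0]}
    - {"hand": 0, "offset": [0, 0, -7.6], "angular": [0, 0, 0]}
    - {"hand": 0, "offset": [0, 0, -7.6], "angular": [0, 0, 0]}
    - {"hand": 0, "offset": [0, 0, -7.6], "angular": [0, 0, 0]}

```text
time: 18.32
tool_pos: [0.4999, 0.0474, 0.0504]
tcp_rot: [-3.136, 0.068, -0.006]
wrist_force: [-0.1, 0.4, -1.2]
width: 0.241
```

Call:
drive_tool:
  deltas:
    - {"hand": 1, "offset": [0, 0, 0], "angular": [0, 0, 0]}
    - {"hand": 1, "offset": [0, 0, 0], "angular": [0, 0, 0]}
    - {"hand": 1, "offset": [0, 0, 0], "angular": [0, 0, 0]}
    - {"hand": 1, "offset": [0, 0, 0], "angular": [0, 0, 0]}
    - {"hand": 1, "offset": [0, 0, 5], "angular": [0, 0, 0]}
    - {"hand": 1, "offset": [0, 0, 10], "angular": [0, 0, 0]}
    - {"hand": 1, "offset": [0, 0, 16], "angular": [0, 0, 0]}
    - {"hand": 1, "offset": [0, 0, 16], "angular": [0, 0, 0]}

```text
time: 19.32
tool_pos: [0.5033, 0.0476, 0.2158]
tcp_rot: [-3.135, 0.068, -0.022]
wrist_force: [0.3, -0.0, 0.4]
width: 1.0
```

Call:
drive_tool:
  deltas:
    - {"hand": 0, "offset": [1.6, -4.5, 0], "angular": [0, 0, 10]}
    - {"hand": 0, "offset": [3.3, -9, 0], "angular": [0, 0, 20]}
    - {"hand": 0, "offset": [5, -13.5, 0], "angular": [0, 0, 30]}
    - {"hand": 0, "offset": [6.6, -18, 0], "angular": [0, 0, 40]}
    - {"hand": 0, "offset": [8.3, -22.5, 0], "angular": [0, 0, 50]}
    - {"hand": 0, "offset": [10, -27, 0], "angular": [0, 0, 60]}
    - {"hand": 0, "offset": [11.7, -31.8, 0], "angular": [0, 0, 70]}
    - {"hand": 0, "offset": [11.7, -31.8, 0], "angular": [0, 0, 73]}

```text
time: 20.32
tool_pos: [0.616, -0.274, 0.2071]
tcp_rot: [-2.561, -1.809, 0.004]
wrist_force: [0.0, 1.7, 0.8]
width: -0.002
```

Call:
drive_tool:
  deltas:
    - {"hand": 0, "offset": [0, 0, -3], "angular": [0, 0, 0]}
    - {"hand": 0, "offset": [0, 0, -7], "angular": [0, 0, 0]}
    - {"hand": 0, "offset": [0, 0, -8.5], "angular": [0, 0, 0]}
    - {"hand": 0, "offset": [0, 0, -8.5], "angular": [0, 0, 0]}

```text
time: 20.82
tool_pos: [0.6147, -0.2699, 0.1221]
tcp_rot: [-2.558, -1.809, 0.005]
wrist_force: [1.1, -0.3, 1.1]
width: 0.002
```

Run:
```python
from h import *
from scipy.spatial.transform import Rotation as R
s=bot.read_state();M=R.from_rotvec(s['tcp_rot']).as_matrix()
print(s['time'],s['tool_pos'],s['wrist_force'],M.round(3),s['q'].round(2),s['width'])
a=snap('side')['frame'];b=snap('top')['frame']
k=lambda f:cv2.resize(f,None,fx=3,fy=3,interpolation=cv2.INTER_CUBIC)
cv2.imwrite('pics/j.png',np.hstack([k(a[200:390,360:500]),k(b[160:350,380:500])]))
```

```text
20.825 [ 0.61466078 -0.26994494  0.12207866] [ 1.0672518  -0.25385954  1.05660279] [[ 0.333  0.943 -0.008]
 [ 0.943 -0.333  0.005]
 [ 0.002 -0.009 -1.   ]] [-0.45  0.34  1.71  0.    1.1  -0.11] 0.0016576964434263117
```

View pics/j.png

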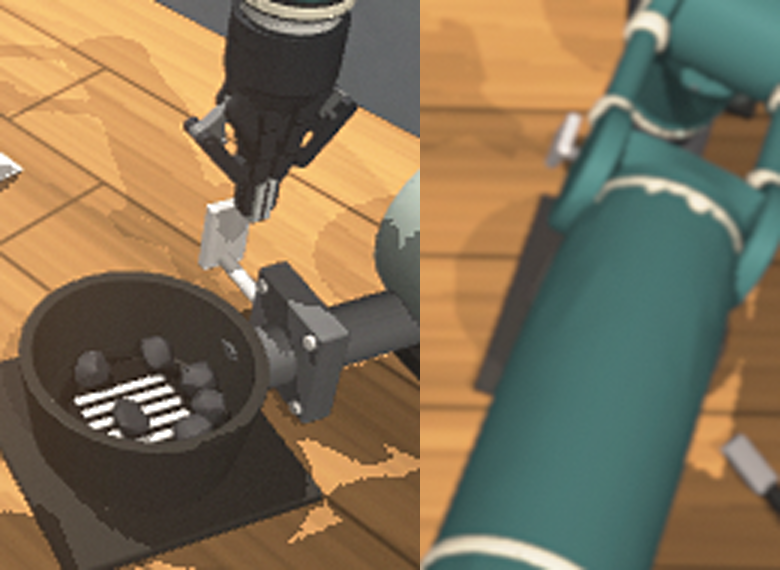

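Call:
drive_tool:
  deltas:
    - {"hand": 0, "offset": [0.2, 0, -3], "angular": [0, 0, 0]}
    - {"hand": 0, "offset": [0.4, -0.1, -5.2], "angular": [0, 0, 0]}
    - {"hand": 0, "offset": [0.4, -0.1, -5.2], "angular": [0, 0, 0]}
    - {"hand": 0, "offset": [0.7, 0.8, -5.2], "angular": [0, 0, 0]}
    - {"hand": 0, "offset": [1.1, 2.0, -5.2], "angular": [0, 0, 0]}
    - {"hand": 0, "offset": [1.6, 3.5, -5.2], "angular": [0, 0, 0]}
    - {"hand": 0, "offset": [2.1, 4.8, -5.2], "angular": [0, 0, 0]}
    - {"hand": 0, "offset": [2.3, 5.5, -5.2], "angular": [0, 0, 0]}

```text
time: 21.92
tool_pos: [0.6406, -0.2157, 0.0738]
tcp_rot: [-2.563, -1.814, 0.001]
wrist_force: [0.9, -7.0, 2.4]
width: 0.002
```

Call:
drive_tool:
  deltas:
    - {"hand": 0, "offset": [0.07, 0.2, 0], "angular": [0, 0, 0]}
    - {"hand": 0, "offset": [0.07, 0.2, 0], "angular": [0, 0, 0]}

```text
time: 22.18
tool_pos: [0.6411, -0.2142, 0.0737]
tcp_rot: [-2.563, -1.814, 0.001]
wrist_force: [0.4, -6.2, 1.9]
width: -0.002
```

Call:
drive_tool:
  deltas:
    - {"hand": 0, "offset": [0.1, 0.3, 0], "angular": [0, 0, 0]}
    - {"hand": 0, "offset": [0.1, 0.3, 0], "angular": [0, 0, 0]}

```text
time: 22.42
tool_pos: [0.642, -0.2117, 0.0737]
tcp_rot: [-2.564, -1.814, 0.001]
wrist_force: [0.0, -6.9, 1.7]
width: 0.003
```

Call:
drive_tool:
  deltas:
    - {"hand": 0, "offset": [0.1, 0.3, 0], "angular": [0, 0, 0]}
    - {"hand": 0, "offset": [0.1, 0.3, 0], "angular": [0, 0, 0]}

```text
time: 22.68
tool_pos: [0.642, -0.2116, 0.0737]
tcp_rot: [2.563, 1.814, -0.007]
wrist_force: [-2.9, -15.1, 2.3]
width: 0.003
```

Call:
drive_tool:
  deltas:
    - {"hand": 0, "offset": [0, 0, 0], "angular": [0, 0, 0]}
    - {"hand": 0, "offset": [0, 0, 0], "angular": [0, 0, 0]}
    - {"hand": 0, "offset": [0, 0, 0], "angular": [0, 0, 0]}
    - {"hand": 0, "offset": [0, 0, 0], "angular": [0, 0, 0]}
    - {"hand": 0, "offset": [0, 0, 0], "angular": [0, 0, 0]}
    - {"hand": 0, "offset": [0, 0, 0], "angular": [0, 0, 0]}
    - {"hand": 0, "offset": [0, 0, 0], "angular": [0, 0, 0]}
    - {"hand": 0, "offset": [0, 0, 0], "angular": [0, 0, 0]}

```text
time: 23.68
tool_pos: [0.642, -0.2116, 0.0737]
tcp_rot: [2.564, 1.814, -0.006]
wrist_force: [-2.5, -14.4, 2.6]
width: 0.001
```

Call:
drive_tool:
  deltas:
    - {"hand": 0, "offset": [-0.6, -1.6, 0], "angular": [0, 0, 0]}
    - {"hand": 0, "offset": [-1.2, -3.4, 0], "angular": [0, 0, 0]}
    - {"hand": 0, "offset": [-1.8, -5, 0], "angular": [0, 0, 0]}
    - {"hand": 0, "offset": [-2.2, -6.3, 0], "angular": [0, 0, 0]}
    - {"hand": 0, "offset": [-2.2, -6.3, 0], "angular": [0, 0, 0]}
    - {"hand": 0, "offset": [-2.2, -6.3, 4], "angular": [0, 0, 0]}
    - {"hand": 0, "offset": [-2.2, -6.3, 9], "angular": [0, 0, 0]}
    - {"hand": 0, "offset": [-2.2, -6.3, 14], "angular": [0, 0, 0]}

```text
time: 24.68
tool_pos: [0.6195, -0.2694, 0.2129]
tcp_rot: [-2.559, -1.81, 0.002]
wrist_force: [0.9, -0.8, 1.3]
width: -0.0
```

Call:
drive_tool:
  deltas:
    - {"hand": 0, "offset": [-3, 6, 3], "angular": [0, 0, 0]}
    - {"hand": 0, "offset": [-6, 12, 3], "angular": [0, 0, 0]}
    - {"hand": 0, "offset": [-9, 17, 3], "angular": [0, 0, 0]}
    - {"hand": 0, "offset": [-10, 22, 3], "angular": [0, 0, 0]}
    - {"hand": 0, "offset": [-11, 27, 3], "angular": [0, 0, 0]}
    - {"hand": 0, "offset": [-12, 32, 3], "angular": [0, 0, 0]}
    - {"hand": 0, "offset": [-12, 37, 3], "angular": [0, 0, 0]}
    - {"hand": 0, "offset": [-12, 42, 3], "angular": [0, 0, 0]}

```text
time: 25.68
tool_pos: [0.4987, 0.1518, 0.2422]
tcp_rot: [-2.56, -1.811, 0.002]
wrist_force: [0.6, 0.5, -0.4]
width: 0.0
```

Call:
drive_tool:
  deltas:
    - {"hand": 0, "offset": [0, 5, 0], "angular": [0, 0, 0]}
    - {"hand": 0, "offset": [-2, 10, 0], "angular": [0, 0, 0]}
    - {"hand": 0, "offset": [-4, 15, 0], "angular": [0, 0, 0]}
    - {"hand": 0, "offset": [-6, 20, 0], "angular": [0, 0, 0]}
    - {"hand": 0, "offset": [-10, 24, 0], "angular": [0, 0, 0]}
    - {"hand": 0, "offset": [-12, 28, 0], "angular": [0, 0, 0]}
    - {"hand": 0, "offset": [-12, 28, 0], "angular": [0, 0, 0]}
    - {"hand": 0, "offset": [-12, 28, 0], "angular": [0, 0, 0]}

```text
time: 26.68
tool_pos: [0.3791, 0.4293, 0.2419]
tcp_rot: [-2.56, -1.812, 0.003]
wrist_force: [0.5, -0.3, 0.1]
width: -0.0
```

Run:
```python
from h import *
s=bot.read_state();print(s['time'],s['tool_pos'],s['wrist_force'])
a=snap('side')['frame'];b=snap('top')['frame']
cv2.imwrite('pics/k.png',np.hstack([cv2.resize(a[150:450,230:480],None,fx=1.45,fy=1.45),cv2.resize(b[130:430,200:500],None,fx=1.45,fy=1.45)]))
```

```text
26.675 [0.3791067  0.42933362 0.24193137] [ 0.48131898 -0.27144421  0.07981509]
```

View pics/k.png

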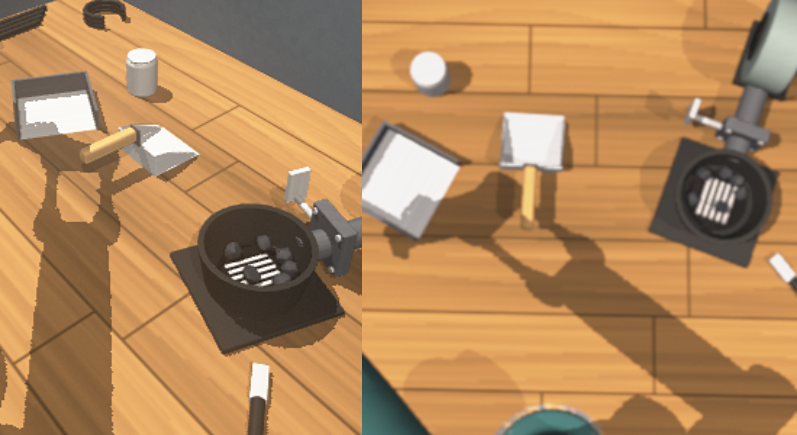

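Run:
```python
from h import *
import pickle
def cen(f):
    m=f[195:220,420:433].min(2)>190; y,x=np.nonzero(m); return x.mean()+420,y.mean()+195,m.sum()
print(cen(pickle.load(open('top0.pkl','rb'))['frame']),cen(snap('top')['frame']))
print(bot.finish_job())
```

```text
(np.float64(429.1777777777778), np.float64(204.2), np.int64(45)) (np.float64(429.1666666666667), np.float64(204.125), np.int64(48))
the job is handed in; nothing more can be done
None
```

The job is handed in at about 27 s on the robot's clock; no verdict was reported.

- **Coke:** I scooped all six lumps in one pass and tipped them into the fire pot. The last pictures show all six lumps in the pot and the bay empty. The fingers only held the scoop's handle and stayed behind its back wall.
- **Air slide:** I pushed the tab out with the shut fingers, from the housing side, instead of gripping it. At the stop the tool ceased to advance and the force rose from about 7 N to 15 N. I held it there for just over 1 s, then backed off and lifted clear. The tab's position in the top picture matches the starting one to about 0.1 pixel, so it is home.
- **Scoop:** It lies empty and flat on the open bench, roughly where it started. It dropped about 2 mm when released.
- **Bystanders:** The tin and chisel look unmoved in the pictures. The hammer was outside my last crops, but the arm never went down near it.

No check failed or disagreed.

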